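# Key the drip-tray strainer onto its pin and press it home

### The job

The round steel strainer of the dish rack's drip tray is sitting up on its drain collar because the notch in its rim is not over the collar's locating pin. With a fingertip, push the strainer's upright fin sideways to turn the strainer until the notch stands over the pin, then press the strainer down until it is fully home, and move clear. Do not pinch the fin, do not lift the strainer, and leave the mugs and the tumbler where they stand.

Things in the scene. Friction and masses are not known exactly. Their poses are not given: they have to be found in the camera images.
- collar_centre (a point): On the drain collar's vertical axis, on its flat top, 29 mm above the counter. The grey drip tray is 240 x 220 mm, rim 16 mm high, fixed; the collar is a drum 132 mm across in its middle. x axis: level, from the collar's axis towards the pin. Keep clear: a fixed dish rack (y above 0.45 m, 210 mm high) and a fixed cutlery caddy (y below -0.45 m, 240 mm high).
- pin_tip (a point): The locating pin: a level round steel pin 10 mm thick pointing to the collar's axis, inner end 48.5 mm and outer end 75 mm from it (outer end held in a plastic block up to 38 mm above the counter). This point is on top of the pin, 51 mm from the axis, 39 mm above the counter. Seen from above, the pin shows as a stub 18 mm long beyond the strainer's rim.
- disc_centre (a point): Centre of the strainer's flat top. The strainer is a steel disc 112 mm across, 10 mm thick, with 10 small drain holes 21 mm from its axis; it turns about the collar's axis. Its top is 50 mm above the counter at the start, 40 mm when fully home (then about flush with the top of the pin). x axis: from the centre to the notch. Press anywhere on the flat but not on the fin.
- notch (a point): Middle of the notch in the strainer's rim, at the level of its top, 51 mm from the axis. The notch is 18 mm wide, with parallel sides, cut 9.5 mm deep into the rim, and open outwards; the pin has 4 mm to spare on either side.
- fin (a point): Middle of the upright fin on the strainer, across the disc from the notch (41 mm from the axis, 10 mm above the disc's top). The fin is a radial plate 12 mm thick and 22 mm long (30 to 52 mm from the axis), rising 20 mm above the disc, with a 4 mm wide ridge in the middle rising 3 mm more. Pushed on a side at its middle it needs about 1.5 N; the strainer stops where the push stops.
- fin_a: The one side face of the fin (4 mm thick plate, facing the strainer's own +y, a push on it turns the strainer anticlockwise). Its origin lies on the strainer's axis at its underside.
- fin_b: The other side face of the fin (facing the strainer's own -y). Same origin.
- strainer (a joint): Angle of the strainer about the vertical, rad, growing anticlockwise seen from above; 0 (or a full turn, 6.283) = notch exactly over the pin. It starts between 0.7 and 5.58 and turns freely either way past 0 and a full turn.
- stem (a joint): How far the strainer is down, m: 0 at the start (sitting up), 0.010 = fully home, negative = lifted. A stiff rubber stem holds it at any height: about 4 N downwards begins to move it, 8 to 20 N presses it home. With the notch away from the pin it goes down only 2 to 4 mm and stops on the pin, springing back to about 2 mm; it can still be turned from there.
- mug_a: White enamel mug, 84 mm across, 85 mm high, handle on its own +y, origin at the centre of its underside. Leave alone.
- mug_b: Smaller blue enamel mug, 76 mm across, 75 mm high, handle on its own +y, origin at the centre of its underside. Leave alone.
- tumbler: Glass tumbler, 68 mm across, 110 mm high, origin at the centre of its underside. Leave alone.

How it is judged (in metres and radians):
On the way, in this order (a step that is already met when the one before it is completed fails the run):
1. the strainer, still up, is turned until its notch stands over the pin (within 6 mm) (horizontal distance between notch and pin_tip below 0.006 m and value of joint stem below 0.004 m), for 0.1 s.
2. the strainer is pressed fully home (value of joint stem above 0.008 m), for 0.2 s.
At the end, for the whole second after the job is handed in: The strainer is at rest, at least 8 mm of its 10 mm down, with its notch over the pin (within 6 mm), and the mugs and tumbler are within 15 mm of where they stood (value of joint stem between 0.008 and 0.012 m and horizontal distance between notch and pin_tip below 0.006 m and velocity of joint strainer between -0.05 and 0.05 rad/s and distance of each of mug_a, mug_b, tumbler from where it was at the start of the episode below 0.015 m); the robot touches nothing.
It fails at once if the strainer is lifted by more than 3 mm (value of joint stem below -0.003 m).
It fails at once if the fin is pinched (both side faces pressed at once) (contact force between each of fin_a, fin_b and the fingers above 0.7 N).
It fails at once if a mug or the tumbler is moved by more than 15 mm (distance of any of mug_a, mug_b, tumbler from where it was at the start of the episode above 0.015 m).
It also fails if it takes over 48 s, if anything falls off the work surface, if the arm or the gripper's body presses on something with over 40 N, if the wrist force passes 120 N, or if a joint passes its speed limit or range.

### The arm

A 6-joint arm with a two-finger parallel gripper is mounted at the origin on the work surface. World frame = base frame: x ahead of the robot, y to its left, z up, the work surface at z = 0. Lengths are in m, angles in degrees, forces in N, time in s.
With the tool pointing down it reaches from about 0.375 to 0.9 m from the base axis. Payload 3.1 kg.
Tool frame: the origin (TCP) lies at the very end of the fingers, on their centre line; the grasp point (between the pads) lies bot.grip_point_offset behind it (bot.grip_point_offset is the distance from the TCP to the grasp point, in m); z points along the fingers, y is the line along which they close (so a half turn about z gives the same grasp; the last joint's range is limited). The gripper opens to 87 mm and grips with 3 to 60 N. Pads are 19 mm wide; open, the fingers measure 117 mm over their backs; the gripper's body (75 mm by 190 mm) begins 51 mm behind the grasp point.
Start: joints at [54.173, 30.224, 82.088, -0, 67.689, -10.227], TCP at [0.27, 0.564, 0.223] pointing down, gripper open.
Joint ranges: [-176.69, 176.69], [-43.24, 126.21], [12.49, 139.97], [-82, 262], [0, 151.66], [-163.58, 163.58]. Speed limits (degrees/s): [159.86, 159.86, 180, 180, 180, 180].

### API

Orientations are given as a 3x3 rotation matrix whose columns are the frame's x, y, z axes.
In Python, from rig import bot, viewer, ticket gives the robot as it stands.
- The arm moves only by the tool servo_tool, never from a script. Its argument "targets" is a list of rows, each an object with "offset": the shift along the tool's x, y, z in m, a list of three; "dr": the turn, a rotation vector about the tool's x, y, z in degrees, a list of three. In form: [{"offset": [x, y, z], "dr": [ax, ay, az]}, ...]. A call has 1 to 20 rows; each row is the pose to reach, as a shift and turn from the pose commanded when the call began, along the tool's axes at that moment; what a row does not reach only later rows make up. A row lasts 1/12 s, in which the tool goes at most 41.7 mm and 7.16 degrees, less where a joint would pass 70% of its speed; a pose out of reach is approached as far as the arm can. A call with a gripper value outside its range is refused whole. "gripper" is the gripper command: -1 is fully open, 1 is shut, values between are in proportion, set as the call begins (left out, the last holds). The fingers move at their own pace and stop on an object; the grip force is fixed at half the most. Time passes only in rows, so rows that repeat a pose let the fingers close. It gives the time, the measured TCP pose, the force, the opening and the grip force at its end, in the units of the state.
- bot.read_state(): the state, without advancing time (a new reading comes with each control period).
- viewer.capture(name): name is "scene" or "top"; returns a dict with "color" (384x512x3 uint8, red, green, blue), "camera_matrix" (3x3 intrinsics, pixels), "R" (3x3) and "t" (3): a world point X has camera coordinates R X + t. Camera axes: x right, y down, z forward; pixel columns grow to the right and rows downward; lengths in m; the calibration is good to about 2 mm. A picture is of the moment at which its call begins. There is no depth.
- ticket.hand_in(): hands the job in; it is judged then, once.
The state is a dict: "time_s": time; "joint_positions": joint angles; "qvel": joint speeds; "tau": joint torques, N m; "position": TCP position; "tcp_rot": TCP orientation; "force": force on the tool from outside, world axes, zero at the start; "moment": the same for the moment, N m; "opening": opening from 0.0 (shut) to 1.0 (fully open); "grasp_force": force on a finger pad.
Only numpy, scipy, OpenCV 4.12 (cv2) and the standard library are available. Lean on these libraries where they do the work, as an engineer would, in place of code of your own. Each camera call takes 0.05 s, during which the arm holds its last target. There are 200 camera calls.

## Working session

There is one attempt and no reset: what is moved stays moved. The work goes in short steps, Python scripts to look and compute and a tool call to move; the robot and the scene stay as the last step left them, time stands still between calls to the robot, and variables do not carry over. Pictures are saved under pics/ and viewed, at most 10 in all, crops included, and the job is handed in when it is done.

Besides the shell and the picture viewer there is one more tool, called after "Emit:" by a JSON object that holds its "name" and its "arguments". servo_tool: Moves the arm, as the interface text tells. Its arguments: {"type":"object","properties":{"targets":{"type":"array"},"gripper":{"type":"number"}},"required":["targets"]}

```bash
mkdir -p pics; python3 - <<'E'
from rig import bot, viewer
import cv2, numpy as np
for n in ["top","scene"]:
    c=viewer.capture(n); cv2.imwrite(f"pics/{n}0.png",cv2.resize(c["color"][:,:,::-1],(768,576),interpolation=cv2.INTER_CUBIC))
    np.savez(f"{n}.npz",**c)
    print(n,c["camera_matrix"].round(1).tolist(),(-c["R"].T@c["t"]).round(3),c["R"].round(3).tolist())
s=bot.read_state(); print(s["time_s"],s["position"],np.round(s["tcp_rot"],3).tolist(),s["opening"],bot.grip_point_offset)
E
```

```text
top [[382.2, 0.0, 254.3], [0.0, 382.2, 189.2], [0.0, 0.0, 1.0]] [0.409 0.046 1.055] [[0.014, -1.0, -0.002], [-0.986, -0.014, -0.164], [0.164, 0.005, -0.986]]
scene [[425.3, 0.0, 252.2], [0.0, 425.3, 188.7], [0.0, 0.0, 1.0]] [ 1.392 -0.075  0.758] [[0.133, 0.991, 0.012], [0.642, -0.077, -0.763], [-0.755, 0.11, -0.646]]
0.1 [0.26965265 0.56310753 0.22167276] [[-0.902, 0.432, -0.001], [0.432, 0.902, -0.002], [0.0, -0.002, -1.0]] 0.9965675080597327 0.0187
```

View pics/top0.png

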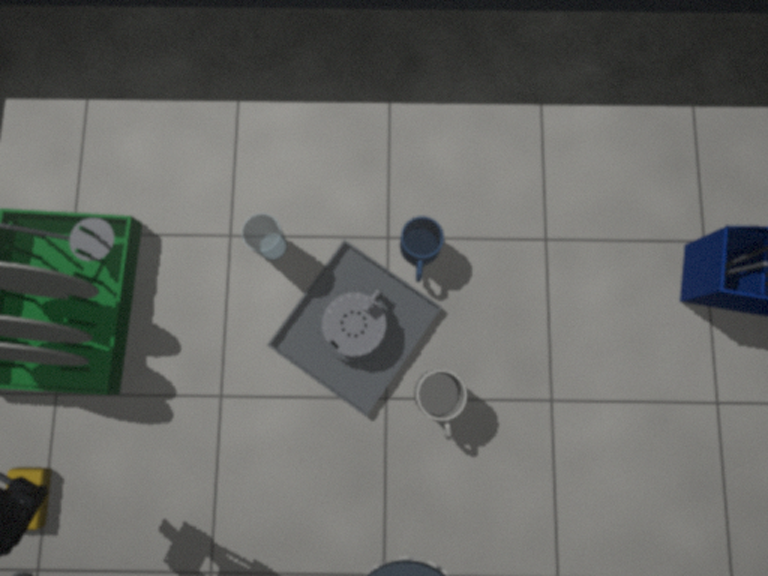

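View pics/scene0.png

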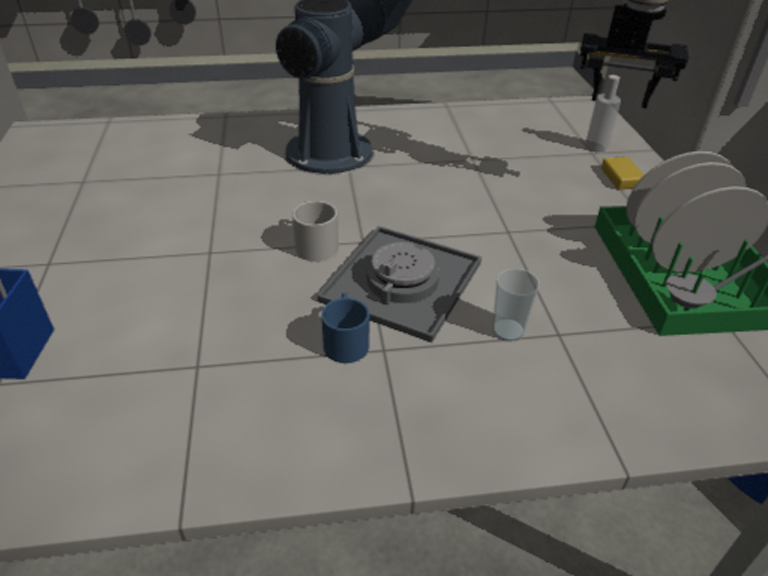

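The top view shows the tray with the strainer centred at about (353,324). There is a stub and a fin at the upper right, around (378,300), and something dark, possibly the notch, at about (334,343). The white mug is at (440,395), the blue mug at (422,240) and the tumbler at (265,238). I'll enlarge this area.

```bash
python3 - <<'E'
import cv2, numpy as np
a=np.load("top.npz")["color"][180:250,195:280,::-1]; b=np.load("scene.npz")["color"][150:215,235:305,::-1]
f=lambda i:cv2.convertScaleAbs(cv2.resize(i,None,fx=8,fy=8,interpolation=cv2.INTER_CUBIC),alpha=1.5)
cv2.imwrite("pics/topc.png",f(a)); cv2.imwrite("pics/scenec.png",f(b))
E
```

```text
(no output)
```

View pics/topc.png

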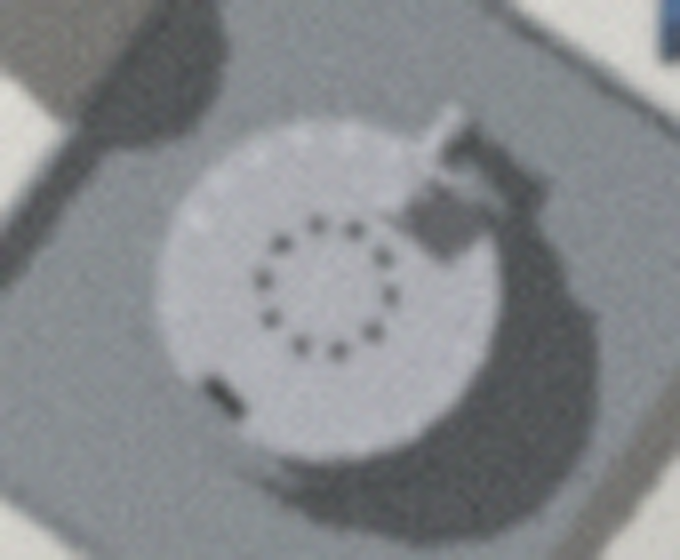

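View pics/scenec.png

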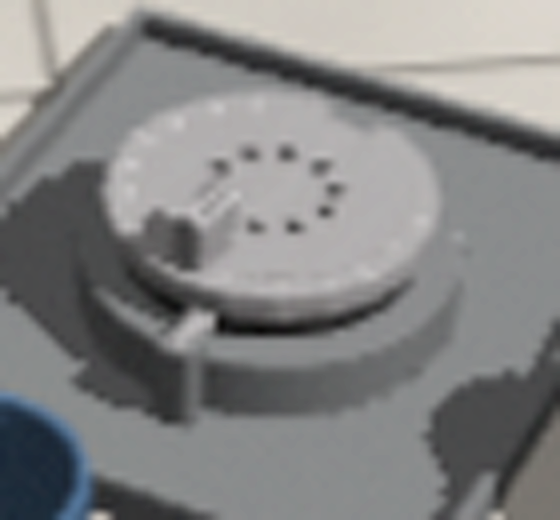

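The top crop shows the disc centre at (328,289), the notch as a dark slot at about (225,397), and the pin stub from (432,163) to (460,110). The fin is at about (415,195), with its shadow at (440,220). In the scene crop the fin is at (205,215) and the pin at (192,330), so the strainer has to turn about 180°.

```bash
cat > h.py <<'E'
import numpy as np
def ray(n,px,z):
    c=np.load(n+".npz"); C=-c["R"].T@c["t"]
    d=c["R"].T@np.linalg.inv(c["camera_matrix"])@[px[0],px[1],1]
    return C+d*(z-C[2])/d[2]
def topc(p,z): return ray("top",[(p[0]+.5)/8-.5+195,(p[1]+.5)/8-.5+180],z)
def scc(p,z): return ray("scene",[(p[0]+.5)/8-.5+235,(p[1]+.5)/8-.5+150],z)
def big(n,p,z): return ray(n,[(p[0]+.5)/1.5-.5,(p[1]+.5)/1.5-.5],z)
E
python3 - <<'E'
from h import *
np.set_printoptions(precision=4,suppress=True)
C=topc((328,289),.05); print("C",C)
L,R,T,B=[topc(p,.05) for p in [(157,290),(502,290),(328,115),(328,465)]]; print("diam",np.linalg.norm(L-R),np.linalg.norm(T-B))
print("Cscene",scc((271,190),.05))
def rep(n,P): d=P-C; print(n,P,"r",np.hypot(*d[:2]),"ang",np.degrees(np.arctan2(d[1],d[0])))
rep("notch",topc((225,397),.045)); rep("pin in",topc((430,165),.037)); rep("pin out",topc((458,112),.037)); rep("pin sc",scc((195,328),.037))
rep("fin?",topc((415,190),.07)); rep("finridge sc",scc((212,205),.073))
rep("mugA",big("top",(440,394),.08)); rep("mugA sc",big("scene",(316,215),.085)); rep("mugB",big("top",(422,238),.07));rep("mugB sc",big("scene",(346,315),.075)); rep("tumb base",big("top",(273,246),.0)); rep("tumb top",big("top",(261,231),.11)); rep("mugBh",big("top",(420,277),.04))
E
```

```text
C [0.5047 0.0988 0.05  ]
diam 0.11365068711335398 0.11554444733881006
Cscene [0.5059 0.0971 0.05  ]
notch [0.469  0.1322 0.045 ] r 0.048811084274261396 ang 136.87116653395552
pin in [0.5481 0.0662 0.037 ] r 0.054343053373540964 ang -36.90769154212176
pin out [0.5662 0.057  0.037 ] r 0.07441580434524653 ang -34.13646208449214
pin sc [0.5587 0.0638 0.037 ] r 0.06439018393508236 ang -32.94262356303936
fin? [0.5353 0.0702 0.07  ] r 0.041932343664937616 ang -42.95448260522675
finridge sc [0.5402 0.0712 0.073 ] r 0.04500891052677389 ang -37.76071331213624
mugA [ 0.3863 -0.0497  0.08  ] r 0.18990109646815734 ang -128.5386392879988
mugA sc [ 0.3959 -0.0504  0.085 ] r 0.18464770234228628 ang -126.07631172766175
mugB [ 0.6561 -0.0196  0.07  ] r 0.1922510281070912 ang -38.005427607692205
mugB sc [ 0.6636 -0.0199  0.075 ] r 0.19839125816011124 ang -36.76318046739724
tumb base [0.6543 0.2568 0.    ] r 0.217650825671 ang 46.5573110988537
tumb top [0.6545 0.2564 0.11  ] r 0.21747504700200548 ang 46.43002427595675
mugBh [ 0.5916 -0.0182  0.04  ] r 0.14572878004063042 ang -53.38589103493731
```

Both cameras agree: C ≈ (0.505, 0.098), the notch is at about 138° and the pin at about −34°. The plan is to push the fin about 172° clockwise with the closed fingers, tool y kept along the notch direction. First I'll approach at height.

Emit:
{"name": "servo_tool", "arguments": {"gripper": 1, "targets": [{"offset": [-0.02,-0.015,-0.03],"dr": [0,0,0]},{"offset": [-0.06,-0.04,-0.05],"dr": [0,0,-4]},{"offset": [-0.459,-0.306,0.08],"dr": [0,0,-73.6]},{"offset": [-0.459,-0.306,0.08],"dr": [0,0,-73.6]},{"offset": [-0.459,-0.306,0.08],"dr": [0,0,-73.6]},{"offset": [-0.459,-0.306,0.08],"dr": [0,0,-73.6]},{"offset": [-0.459,-0.306,0.08],"dr": [0,0,-73.6]},{"offset": [-0.459,-0.306,0.08],"dr": [0,0,-73.6]},{"offset": [-0.459,-0.306,0.08],"dr": [0,0,-73.6]},{"offset": [-0.459,-0.306,0.08],"dr": [0,0,-73.6]},{"offset": [-0.459,-0.306,0.08],"dr": [0,0,-73.6]},{"offset": [-0.459,-0.306,0.08],"dr": [0,0,-73.6]},{"offset": [-0.459,-0.306,0.08],"dr": [0,0,-73.6]},{"offset": [-0.459,-0.306,0.08],"dr": [0,0,-73.6]},{"offset": [-0.459,-0.306,0.08],"dr": [0,0,-73.6]},{"offset": [-0.459,-0.306,0.08],"dr": [0,0,-73.6]},{"offset": [-0.459,-0.306,0.08],"dr": [0,0,-73.6]},{"offset": [-0.459,-0.306,0.08],"dr": [0,0,-73.6]}]}}

```text
time_s: 1.6
position: [0.5509, 0.0894, 0.1421]
tcp_rot: [[-0.67, -0.743, -0.002], [-0.743, 0.67, 0.0], [0.001, 0.002, -1.0]]
force: [-0.6, 0.1, 0.3]
opening: 0.005
grasp_force: 0.0
```

Emit:
{"name": "servo_tool", "arguments": {"targets": [{"offset": [0,0,0.03],"dr": [0,0,0]},{"offset": [0,0,0.06],"dr": [0,0,0]},{"offset": [0,0,0.075],"dr": [0,0,0]},{"offset": [0,0,0.084],"dr": [0,0,0]},{"offset": [0,0,0.084],"dr": [0,0,0]},{"offset": [0,0,0.084],"dr": [0,0,0]}]}}

```text
time_s: 2.1
position: [0.5515, 0.0905, 0.0589]
tcp_rot: [[-0.668, -0.744, 0.0], [-0.744, 0.668, 0.0], [-0.0, 0.0, -1.0]]
force: [0.8, 1.0, 0.0]
opening: 0.008
grasp_force: 0.0
```

```bash
python3 - <<'E'
from rig import bot, viewer
import cv2, numpy as np
c=viewer.capture("scene"); f=lambda i:cv2.convertScaleAbs(cv2.resize(i,None,fx=7,fy=7,interpolation=cv2.INTER_CUBIC),alpha=1.5)
cv2.imwrite("pics/s1.png",f(c["color"][135:215,230:310,::-1]))
s=bot.read_state(); print(s["time_s"],s["position"],s["force"])
th=[4.5*i for i in range(1,21)]
cx,cy=15.5,41
E
```

```text
2.15 [0.55219606 0.09019604 0.05954626] [ 0.02988235 -0.35435958  0.03412901]
```

View pics/s1.png

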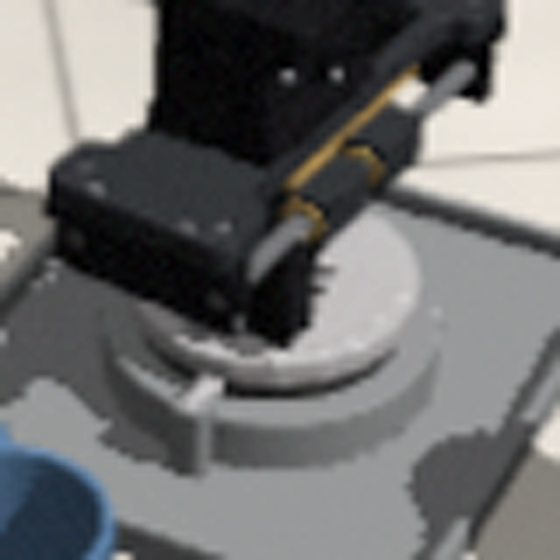

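The picture shows the finger tip at (275,330), just above the disc and to the right of the fin, as planned. Next I'll work out the rows for the circular push.

```bash
cat >> h.py <<'E'
def rows(c,pre,angs):
    for a in angs:
        t=np.radians(a); R=np.array([[np.cos(t),-np.sin(t)],[np.sin(t),np.cos(t)]])
        o=np.array(pre)+np.array(c)-R@c; print(a,(o/1000).round(4).tolist())
E
python3 -c "
from h import *
rows((15.5,40.5),(10.2,0),[5*i for i in range(0,18)])"
```

```text
0 [0.0102, 0.0]
5 [0.0138, -0.0012]
10 [0.0175, -0.0021]
15 [0.0212, -0.0026]
20 [0.025, -0.0029]
25 [0.0288, -0.0028]
30 [0.0325, -0.0023]
35 [0.0362, -0.0016]
40 [0.0399, -0.0005]
45 [0.0434, 0.0009]
50 [0.0468, 0.0026]
55 [0.05, 0.0046]
60 [0.053, 0.0068]
65 [0.0559, 0.0093]
70 [0.0585, 0.0121]
75 [0.0608, 0.015]
80 [0.0629, 0.0182]
85 [0.0647, 0.0215]
```

Emit:
{"name": "servo_tool", "arguments": {"targets": [{"offset": [0.005,0,0],"dr": [0,0,0]},{"offset": [0.0102,0,0],"dr": [0,0,0]},{"offset": [0.0138,-0.0012,0],"dr": [0,0,5]},{"offset": [0.0175,-0.0021,0],"dr": [0,0,10]},{"offset": [0.0212,-0.0026,0],"dr": [0,0,15]},{"offset": [0.025,-0.0029,0],"dr": [0,0,20]},{"offset": [0.0288,-0.0028,0],"dr": [0,0,25]},{"offset": [0.0325,-0.0023,0],"dr": [0,0,30]},{"offset": [0.0362,-0.0016,0],"dr": [0,0,35]},{"offset": [0.0399,-0.0005,0],"dr": [0,0,40]},{"offset": [0.0434,0.0009,0],"dr": [0,0,45]},{"offset": [0.0468,0.0026,0],"dr": [0,0,50]},{"offset": [0.05,0.0046,0],"dr": [0,0,55]},{"offset": [0.053,0.0068,0],"dr": [0,0,60]},{"offset": [0.0559,0.0093,0],"dr": [0,0,65]},{"offset": [0.0585,0.0121,0],"dr": [0,0,70]},{"offset": [0.0608,0.015,0],"dr": [0,0,75]},{"offset": [0.0629,0.0182,0],"dr": [0,0,80]},{"offset": [0.0629,0.0182,0],"dr": [0,0,80]},{"offset": [0.0629,0.0182,0],"dr": [0,0,80]}]}}

```text
time_s: 3.82
position: [0.4969, 0.0543, 0.0594]
tcp_rot: [[-0.849, 0.528, 0.002], [0.528, 0.849, -0.0], [-0.002, 0.001, -1.0]]
force: [0.5, -0.2, 1.7]
opening: 0.005
grasp_force: 0.6
```

```bash
python3 - <<'E'
from rig import bot, viewer
from h import *
import cv2
for n in ["top","scene"]:
    c=viewer.capture(n); np.savez(n+".npz",**c)
a=np.load("top.npz")["color"][180:250,195:280,::-1]; b=np.load("scene.npz")["color"][150:215,235:305,::-1]
f=lambda i:cv2.convertScaleAbs(cv2.resize(i,(390,360),interpolation=cv2.INTER_CUBIC),alpha=1.6)
cv2.imwrite("pics/m1.png",np.hstack([f(a),f(b)]))
s=bot.read_state(); R=s["tcp_rot"]; print(s["time_s"],s["position"],s["force"],"psi",np.degrees(np.arctan2(R[1][1],R[0][1])), "C in tool",np.array(R).T@(np.array([.505,.098,.05])-s["position"]))
E
```

```text
3.9167 [0.49685049 0.0543379  0.05916408] [ 2.53330612 -0.07538287  1.68629384] psi 58.091729280094725 C in tool [0.01617619 0.04136698 0.00915848]
```

View pics/m1.png

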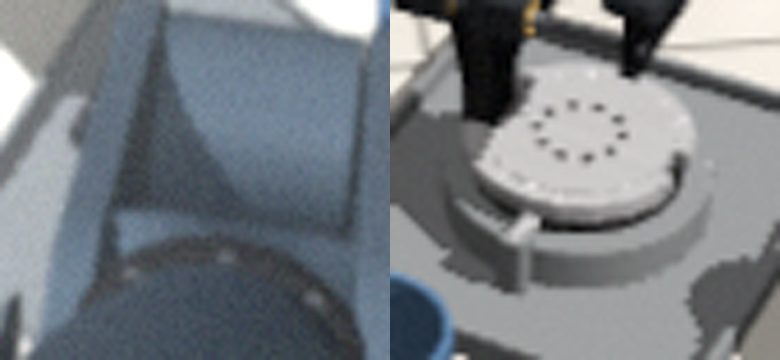

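The scene half shows the notch now at about (678,165) and the finger still on the fin at (490,100); the arm hides the top view. The strainer is turning as intended. I'll check the notch angle.

```bash
python3 - <<'E'
from h import *
C=np.array([.505,.098])
for p in [(678,158),(684,170)]:
    P=ray("scene",[(p[0]-390+.5)/5.571-.5+235,(p[1]+.5)/5.538-.5+150],.05)[:2]-C; print(np.hypot(*P),np.degrees(np.arctan2(P[1],P[0])))
rows((15.8,41),(0,0),[4.5*i for i in range(1,19)])
E
```

```text
0.05068833149434126 57.88612973288002
0.0570142798551836 50.49583506894047
4.5 [0.0033, -0.0011]
9.0 [0.0066, -0.002]
13.5 [0.01, -0.0026]
18.0 [0.0134, -0.0029]
22.5 [0.0169, -0.0029]
27.0 [0.0203, -0.0027]
31.5 [0.0238, -0.0022]
36.0 [0.0271, -0.0015]
40.5 [0.0304, -0.0004]
45.0 [0.0336, 0.0008]
49.5 [0.0367, 0.0024]
54.0 [0.0397, 0.0041]
58.5 [0.0425, 0.0061]
63.0 [0.0452, 0.0083]
67.5 [0.0476, 0.0107]
72.0 [0.0499, 0.0133]
76.5 [0.052, 0.0161]
81.0 [0.0538, 0.019]
```

Emit:
{"name": "servo_tool", "arguments": {"targets": [{"offset": [0.0033,-0.0011,0],"dr": [0,0,4.5]},{"offset": [0.0066,-0.002,0],"dr": [0,0,9]},{"offset": [0.01,-0.0026,0],"dr": [0,0,13.5]},{"offset": [0.0134,-0.0029,0],"dr": [0,0,18]},{"offset": [0.0169,-0.0029,0],"dr": [0,0,22.5]},{"offset": [0.0203,-0.0027,0],"dr": [0,0,27]},{"offset": [0.0238,-0.0022,0],"dr": [0,0,31.5]},{"offset": [0.0271,-0.0015,0],"dr": [0,0,36]},{"offset": [0.0304,-0.0004,0],"dr": [0,0,40.5]},{"offset": [0.0336,0.0008,0],"dr": [0,0,45]},{"offset": [0.0367,0.0024,0],"dr": [0,0,49.5]},{"offset": [0.0397,0.0041,0],"dr": [0,0,54]},{"offset": [0.0425,0.0061,0],"dr": [0,0,58.5]},{"offset": [0.0452,0.0083,0],"dr": [0,0,63]},{"offset": [0.0476,0.0107,0],"dr": [0,0,67.5]},{"offset": [0.0499,0.0133,0],"dr": [0,0,72]},{"offset": [0.052,0.0161,0],"dr": [0,0,76.5]},{"offset": [0.052,0.0161,0],"dr": [0,0,76.5]}]}}

```text
time_s: 5.42
position: [0.4603, 0.0961, 0.0586]
tcp_rot: [[0.317, 0.948, -0.001], [0.948, -0.317, -0.0], [-0.0, -0.001, -1.0]]
force: [0.0, -0.1, 0.2]
opening: 0.006
grasp_force: 0.0
```

```bash
python3 - <<'E'
from rig import bot, viewer
from h import *
import cv2
c=viewer.capture("scene"); np.savez("scene.npz",**c)
b=c["color"][150:215,235:305,::-1]
cv2.imwrite("pics/m2.png",cv2.convertScaleAbs(cv2.resize(b,None,fx=8,fy=8,interpolation=cv2.INTER_CUBIC),alpha=1.6))
s=bot.read_state(); R=s["tcp_rot"]; print(s["time_s"],s["position"],s["force"],"psi",np.degrees(np.arctan2(R[1][1],R[0][1])), "C in tool",np.array(R).T@(np.array([.505,.098,.05])-s["position"]))
E
```

```text
5.4667 [0.46007861 0.09607683 0.05853015] [-0.62325133  0.28413744  0.48833489] psi -18.32789850112321 C in tool [0.01595415 0.0420468  0.00848086]
```

View pics/m2.png

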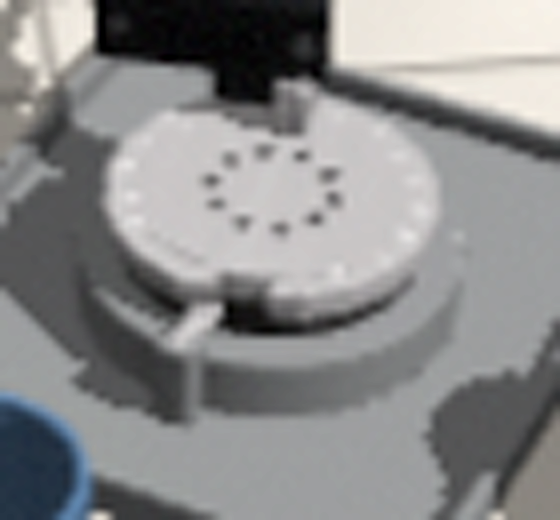

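The notch mouth is at about (246,286), the pin stub runs from (178,345) to (215,312), and the fin is at about (294,95) with the finger to its left. A small angle remains.

```bash
python3 - <<'E'
from h import *
C=np.array([.5053,.098])
def a(n,P): d=P[:2]-C; print(n,np.hypot(*d)*1e3,np.degrees(np.arctan2(d[1],d[0])))
a("hole centre",scc((272,191),.05)); print(scc((272,191),.05))
a("notch",scc((246,286),.05)); a("n l",scc((222,275),.05)); a("n r",scc((268,275),.05)); a("fin top",scc((296,85),.073)); a("pin in",scc((215,312),.037)); a("pin out",scc((178,345),.037))
E
```

```text
hole centre 1.3756731355239369 -28.186853200578224
[0.50651253 0.0973502  0.05      ]
notch 52.459320093886944 -19.11789530415147
n l 49.36536060575447 -29.2104834133162
n r 45.794067014125524 -11.53636234028214
fin top 28.694169846090563 156.88527858447887
pin in 53.24229364942092 -29.877323361864846
pin out 73.58135836091039 -33.80393718843302
```

```bash
python3 -c "
from h import *
rows((15.9,42),(0,0),[2,4,6,8,10,12,13.5,14])"
```

```text
2 [0.0015, -0.0005]
4 [0.003, -0.001]
6 [0.0045, -0.0014]
8 [0.006, -0.0018]
10 [0.0075, -0.0021]
12 [0.0091, -0.0024]
13.5 [0.0102, -0.0026]
14 [0.0106, -0.0026]
```

Emit:
{"name": "servo_tool", "arguments": {"targets": [{"offset": [0.0015,-0.0005,0],"dr": [0,0,2]},{"offset": [0.003,-0.001,0],"dr": [0,0,4]},{"offset": [0.0045,-0.0014,0],"dr": [0,0,6]},{"offset": [0.006,-0.0018,0],"dr": [0,0,8]},{"offset": [0.0075,-0.0021,0],"dr": [0,0,10]},{"offset": [0.0091,-0.0024,0],"dr": [0,0,12]},{"offset": [0.0102,-0.0026,0],"dr": [0,0,13.5]},{"offset": [0.0106,-0.0026,0],"dr": [0,0,14]},{"offset": [0.0106,-0.0026,0],"dr": [0,0,14]},{"offset": [0.0106,-0.0026,0],"dr": [0,0,14]}]}}

```text
time_s: 6.3
position: [0.4607, 0.1067, 0.0584]
tcp_rot: [[0.536, 0.844, -0.002], [0.844, -0.536, -0.0], [-0.001, -0.001, -1.0]]
force: [-1.3, -1.7, 0.5]
opening: 0.002
grasp_force: 0.8
```

```bash
python3 - <<'E'
from rig import bot, viewer
from h import *
import cv2
c=viewer.capture("scene"); np.savez("scene.npz",**c)
b=c["color"][150:215,235:305,::-1]
cv2.imwrite("pics/m3.png",cv2.convertScaleAbs(cv2.resize(b,None,fx=8,fy=8,interpolation=cv2.INTER_CUBIC),alpha=1.6))
s=bot.read_state(); R=s["tcp_rot"]; print(s["time_s"],s["position"],s["force"],"psi",np.degrees(np.arctan2(R[1][1],R[0][1])), "C in tool",np.array(R).T@(np.array([.505,.098,.05])-s["position"]))
E
```

```text
6.35 [0.46074861 0.10673447 0.05843931] [-1.88830401 -1.5696972   0.35726601] psi -32.42611704364732 C in tool [0.01636291 0.04204605 0.00837154]
```

View pics/m3.png

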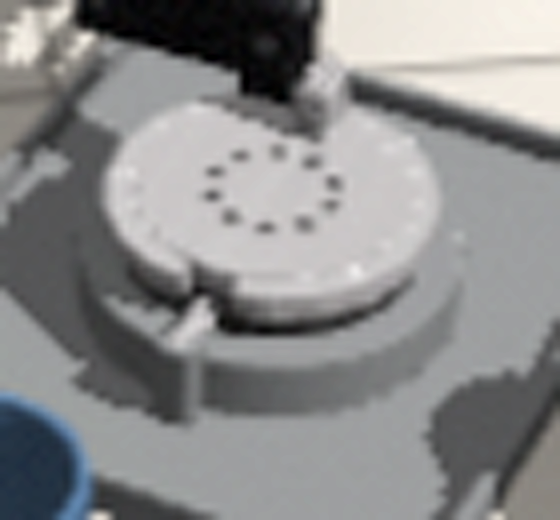

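The notch mouth is now at about (212,275), with inner corners near (190,263) and (235,275), directly behind the pin stub, (178,345) to (208,308). I'll check the residual angle.

```bash
python3 - <<'E'
from h import *
C=np.array([.5060,.0976])
def a(n,P): d=P[:2]-C; print(n,np.hypot(*d)*1e3,np.degrees(np.arctan2(d[1],d[0])))
a("n l",scc((190,263),.05)); a("n r",scc((235,275),.05)); a("mid",scc((211,278),.05)); a("pin",scc((200,318),.037)); a("pinout",scc((178,345),.037)); a("fin",scc((324,75),.073))
# predicted pixels of disc-frame points for candidate angle, crop coordinates
c=np.load("scene.npz")
def pj(P):
    q=c["camera_matrix"]@(c["R"]@P+c["t"]); u=q[:2]/q[2]; return ((u-[235,150]+.5)*8-.5).round(0)
for psi in (-30,-33,-36):
    n=np.array([np.cos(np.radians(psi)),np.sin(np.radians(psi)),0]); t=np.array([-n[1],n[0],0]); C3=np.array([*C,0])
    z=np.array([0,0,1])
    print(psi,"corners",*[pj(C3+n*r+t*s+z*.05) for r in(.0465,.0553) for s in(-.009,.009)],"finridge",pj(C3-n*.03+z*.073),pj(C3-n*.052+z*.073),"pin",pj(C3+n*.057+z*.039),pj(C3+n*.075+z*.039))
E
```

```text
n l 48.259119358967084 -43.442707821234215
n r 47.104055567643385 -24.41734298312944
mid 51.441703483536465 -32.30216332442614
pin 57.3018472854353 -33.301052178208366
pinout 72.77717728105344 -33.8488658218898
fin 38.57685106575496 145.05697939784312
-30 corners [197. 264.] [248. 278.] [187. 280.] [238. 294.] finridge [306.  86.] [328.  51.] pin [210. 316.] [189. 349.]
-33 corners [191. 261.] [241. 277.] [179. 276.] [230. 292.] finridge [311.  87.] [336.  53.] pin [201. 313.] [178. 345.]
-36 corners [185. 258.] [233. 275.] [172. 273.] [221. 290.] finridge [315.  89.] [343.  55.] pin [193. 310.] [167. 342.]
```

The notch is at about −33.5° and the pin at −33°, so they line up. Next I'll back off from the fin, rise, move over the centre and press.

Emit:
{"name": "servo_tool", "arguments": {"targets": [{"offset": [-0.004,0,0],"dr": [0,0,0]},{"offset": [-0.01,0,0],"dr": [0,0,0]},{"offset": [-0.01,0,-0.015],"dr": [0,0,0]},{"offset": [-0.01,0,-0.035],"dr": [0,0,0]},{"offset": [0.0,0.025,-0.035],"dr": [0,0,0]},{"offset": [0.016,0.044,-0.035],"dr": [0,0,0]},{"offset": [0.016,0.044,-0.035],"dr": [0,0,0]},{"offset": [0.016,0.044,-0.015],"dr": [0,0,0]},{"offset": [0.016,0.044,0.0],"dr": [0,0,0]},{"offset": [0.016,0.044,0.006],"dr": [0,0,0]},{"offset": [0.016,0.044,0.006],"dr": [0,0,0]}]}}

```text
time_s: 7.27
position: [0.5056, 0.0965, 0.0512]
tcp_rot: [[0.537, 0.843, -0.004], [0.843, -0.537, 0.0], [-0.002, -0.003, -1.0]]
force: [0.3, 0.1, 0.5]
opening: 0.005
grasp_force: 0.0
```

Emit:
{"name": "servo_tool", "arguments": {"targets": [{"offset": [0,0,0.002],"dr": [0,0,0]},{"offset": [0,0,0.003],"dr": [0,0,0]},{"offset": [0,0,0.004],"dr": [0,0,0]},{"offset": [0,0,0.005],"dr": [0,0,0]},{"offset": [0,0,0.006],"dr": [0,0,0]},{"offset": [0,0,0.007],"dr": [0,0,0]},{"offset": [0,0,0.008],"dr": [0,0,0]},{"offset": [0,0,0.008],"dr": [0,0,0]}]}}

```text
time_s: 7.93
position: [0.5071, 0.0967, 0.0445]
tcp_rot: [[0.537, 0.843, -0.0], [0.843, -0.537, -0.0], [-0.0, -0.0, -1.0]]
force: [-1.2, -0.8, 2.6]
opening: 0.006
grasp_force: 1.5
```

Emit:
{"name": "servo_tool", "arguments": {"targets": [{"offset": [0,0,0.001],"dr": [0,0,0]},{"offset": [0,0,0.002],"dr": [0,0,0]},{"offset": [0,0,0.003],"dr": [0,0,0]},{"offset": [0,0,0.004],"dr": [0,0,0]},{"offset": [0,0,0.005],"dr": [0,0,0]},{"offset": [0,0,0.006],"dr": [0,0,0]},{"offset": [0,0,0.006],"dr": [0,0,0]}]}}

```text
time_s: 8.52
position: [0.5071, 0.0967, 0.0401]
tcp_rot: [[0.537, 0.844, 0.0], [0.844, -0.537, -0.0], [0.0, 0.0, -1.0]]
force: [-3.7, -2.0, 16.4]
opening: 0.005
grasp_force: 8.6
```

Emit:
{"name": "servo_tool", "arguments": {"targets": [{"offset": [0,0,0.001],"dr": [0,0,0]},{"offset": [0,0,0.001],"dr": [0,0,0]},{"offset": [0,0,0.001],"dr": [0,0,0]},{"offset": [0,0,0.001],"dr": [0,0,0]},{"offset": [0,0,-0.005],"dr": [0,0,0]},{"offset": [0,0,-0.015],"dr": [0,0,0]},{"offset": [0,0,-0.04],"dr": [0,0,0]},{"offset": [0,0,-0.08],"dr": [0,0,0]},{"offset": [0,0,-0.12],"dr": [0,0,0]},{"offset": [0,0,-0.15],"dr": [0,0,0]},{"offset": [0,0,-0.15],"dr": [0,0,0]},{"offset": [0,0,-0.15],"dr": [0,0,0]}]}}

```text
time_s: 9.52
position: [0.5088, 0.0969, 0.1906]
tcp_rot: [[0.537, 0.843, 0.006], [0.843, -0.537, 0.0], [0.003, 0.005, -1.0]]
force: [0.3, -0.2, -0.2]
opening: -0.0
grasp_force: 0.0
```

```bash
python3 - <<'E'
from rig import bot, viewer
import cv2
c=viewer.capture("scene"); b=c["color"][120:250,185:365,::-1]
cv2.imwrite("pics/m4.png",cv2.convertScaleAbs(cv2.resize(b,None,fx=4.4,fy=4.4,interpolation=cv2.INTER_CUBIC),alpha=1.6))
s=bot.read_state(); print(s["time_s"],s["position"],s["force"],max(abs(v) for v in s["qvel"]))
E
```

```text
9.5667 [0.50730011 0.09691564 0.18885978] [-0.33039239  0.25736942 -0.79353155] 2.1791121096353954
```

View pics/m4.png

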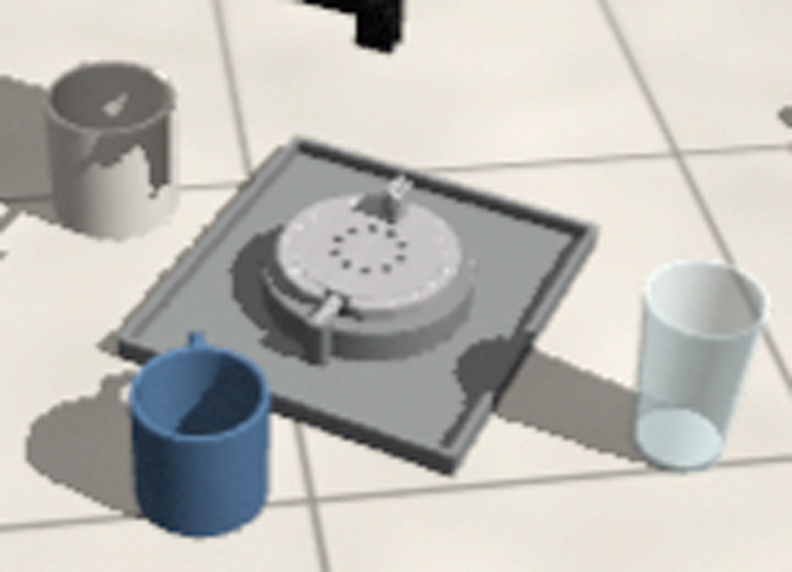

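The strainer is down, with the pin seated in the notch at (330,303). The mugs and tumbler are where they stood, and the finger is well clear.

```bash
python3 -c "
from rig import ticket
print(ticket.hand_in())"
```

```text
the job is handed in; nothing more can be done
None
```

I turned the strainer about 172° clockwise by pushing its fin, pressed it home with about 16 N until its top was level at 40 mm, and moved the arm clear. The mugs and tumbler look undisturbed, and I handed the job in at about 9.6 s; no verdict came back.

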